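# Shut the case and set the spring-tipped marker on its mark

## Robot

A 7-joint arm with a two-finger parallel gripper is mounted at the origin on the work surface; the furniture and walls round the work are solid. World frame = base frame: x ahead of the robot, y to its left, z up, the work surface at z = 0. Lengths are in mm, angles in degrees, forces in N, time in s.
With the tool pointing down it reaches from about 425 to 950 mm from the base axis. Payload 4.7 kg.
Tool frame: the origin (TCP) lies at the very end of the fingers, on their centre line; the grasp point (between the pads) lies 19 mm behind it (arm.hold_point_z is the distance from the TCP to the grasp point, in mm); z points along the fingers, y is the line along which they close (so a half turn about z gives the same grasp; the last joint's range is limited). The gripper opens to 87 mm and grips with 3 to 60 N. Pads are 19 mm wide; open, the fingers measure 117 mm over their backs; the gripper's body (75 mm by 190 mm) begins 51 mm behind the grasp point.
Start: joints at [-65.082, 26.849, -2.785, 87.806, 1.381, 65.374, -4.715], TCP at [301.926, 603.734, 183.973] pointing down, gripper open.
Joint ranges: [-148.3, 148.3], [-19.14, 114.17], [-79.39, 73.82], [5.75, 140.21], [-59.74, 239.74], [12.07, 113.84], [-152.46, 152.46]. Speed limits (degrees/s): [147.25, 147.25, 180, 180, 180, 180, 180].

## Interface

Orientations are given as a 3x3 rotation matrix whose columns are the frame's x, y, z axes.
In Python, from workcell import arm gives the robot as it stands.
- The arm moves only by the shell command python3 -m crank 'ROWS' [FORCE]. ROWS is JSON, a list of rows, each a list of 7 numbers: the shift along the tool's x, y, z in units of 50 mm (1.0 is 50 mm), then the turn, a rotation vector about the tool's x, y, z in units of 4 degrees (1.0 is 4 degrees), then the opening, from -1 (shut) to 1 (fully open). In form: [[tx, ty, tz, wx, wy, wz, claw], ...]. A call has 1 to 12 rows; each row shifts and turns the commanded pose from where the row before left it, along the tool's axes as they then stand; what a row does not reach is not made up. A row lasts 1/12 s, in which the tool goes at most 41.7 mm and 7.16 degrees, less where a joint would pass 70% of its speed; a pose out of reach is approached as far as the arm can. A call with a number of a shift or a turn outside -1 to 1 is refused whole. A call with a gripper value outside its range is refused whole. The fingers move at their own pace and stop on an object; FORCE is the grip in N (left out, the last holds). Time passes only in rows, so rows that do not move let the fingers close. It gives the time, the measured TCP pose, the force, the opening and the grip force at its end, in the units of the state.
- arm.get_state(): the state, without advancing time (a new reading comes with each control period).
- arm.read_camera(name): name is "side" or "top" or "wrist"; returns the picture (400x640x3 uint8, blue, green, red); there is no depth.
- arm.camera_info(name): a dict with "intrinsics" (3x3 intrinsics, pixels), "k1" (the pictures are not rectified: a ray, as slopes to the right and down, at radius r is drawn at 1 + k1 r^2 times it, then the intrinsics apply), "eye" and "attitude" of the camera in the world; the wrist camera has in their place "mount" (4x4, takes a point from camera to tool coordinates, whose origin is the TCP and whose axes are the flange's). Camera axes: x right, y up, looking along -z (the intrinsics and any distortion apply to the point x, -y, -z); pixel columns grow to the right and rows downward; lengths in mm; the calibration is good to about 2 mm. A picture is of the moment at which its call begins: read the wrist's pose just before it. camera_info takes no time and is no camera call.
- arm.job_done(): hands the job in; it is judged then, once.
The state is a dict: "clock": time; "joint_pos": joint angles; "dq": joint speeds; "joint_torque": joint torques, N m; "tcp_pos": TCP position; "orientation": TCP orientation; "ft_force": force on the tool from outside, world axes, zero at the start; "torque": the same for the moment, N m; "finger_gap": opening from 0.0 (shut) to 1.0 (fully open); "gripper_force": force on a finger pad.
Only numpy, scipy, OpenCV 4.12 (cv2) and the standard library are available. Lean on these libraries where they do the work, as an engineer would, in place of code of your own. Each camera call takes 0.05 s, during which the arm holds its last target. There are 200 camera calls.

## Task

Press the hinged lid of the wooden case fully shut until it snaps past its catch. Then draw the metal centre marker out of its stand and hold it upright, point down, with its point inside the small ring marked on the lid, pressing lightly so that its spring tip is pushed about half-way in. Finish while still holding it there, with only the marker touching the case, and leave the other things on the desk undisturbed.

Things in the scene. Friction and masses are not known exactly. Their poses are not given: they have to be found in the camera images.
- case: Wooden case, 130 (x) x 160 (y) x 48 mm high without its lid, fixed to the desk at any yaw within about 15 degrees. Origin at the centre of its underside, z up; its front (with the brass catch) faces its own -x, the hinge is on its +x side.
- lid (a joint): Hinge of the case's lid, rad: 0 = fully shut, grows as the front edge rises. A stiff hinge: the lid stays where it is left (about 2 N at the front edge moves it). From about 0.09 down to 0.05 rad a spring catch resists (some 6 to 9 N at the lip), then it snaps over and keeps the lid shut. Starts 0.45 to 0.95.
- lid_hinge (a point): Point on the hinge line, mid-way along it, at the lid's underside (65 mm behind the case's centre, 48 mm above the desk). The hinge line runs along the case's y. The point's axes turn with the lid: x from the front edge toward the hinge, z out of the lid's upper face.
- lid_lip (a point): Place to press: on the upper face of the lid, 130 mm from the hinge line toward the front edge, mid-way along it. The lid is 10 mm thick, pale wood, with a 44 mm wide thumb lip here that ends 17 mm further forward, where a brass tongue hangs from it. Shut, the upper face is 58 mm above the desk. Axes as lid_hinge.
- mark (a point): Centre of the marked ring (dark, 18 mm across, with a centre dot) on the upper face of the lid; 75 mm from the hinge line, 30 mm toward the case's +y from the middle. Moves with the lid; shut, it is 58 mm above the desk. Axes as lid_hinge.
- stand: Square wooden block stand, 72 x 72 x 56 mm high, fixed to the desk. Origin at the centre of its underside, z up. In the middle of its top is a socket, 27 mm wide and 24 mm deep, with a narrower hole below for the tip.
- marker_mid (a point): Mid-height of the barrel of the centre marker: a loose round metal barrel, 24 mm in diameter and 90 mm long (this point is 45 mm from either end), about 85 g, with a spring-loaded steel tip below. z is its long axis and points up, away from the tip. It starts upright in the stand with the lowest 24 mm of the barrel in the socket; the top 66 mm stand clear, up to 122 mm above the desk. Lift it straight up by more than 50 mm to draw it out.
- marker_point (a point): The point of the marker's tip: 24 mm below the lower end of the barrel (69 mm below marker_mid) when the tip is out, nearer as it is pushed in.
- tip (a joint): How far the marker's tip (8 mm pin) is pushed into the barrel, m: 0 = fully out, 0.020 = fully in; spring 1.5 N plus 0.3 N per mm (4.5 N half-way in).
- gourd_tall: Small pear-shaped dried gourd, 52 x 52 x 75 mm. A bystander; origin under its centre.
- gourd_round: Small round dried gourd, 61 x 61 x 48 mm. A bystander; origin under its centre.
- block: Dark foam sanding block, 64 x 98 x 24 mm. A bystander; origin under its centre.
- tape: Roll of masking tape lying flat, 98 x 96 x 25 mm. A bystander; origin under its centre.
- pot: Low round lidded pot, 90 mm across, 32 mm high. A bystander; origin under its centre.
- paint_0: Paint bottle with a dark cap, 38 x 38 x 105 mm. A bystander; origin under its centre.
- paint_1: Paint bottle with a pale cap, 38 x 38 x 105 mm. A bystander; origin under its centre.
Mind the look-alikes: they are no part of the job. What is shaped like the stand but green is not meant.

How it is judged:
By the outcome, as a careful person would: the job done as asked, in the order asked, and still so for the second after the job is handed in, while the arm keeps its last pose, push and grip.
It also fails if it takes over 54 s, if anything falls off the work surface, if the arm or the gripper's body presses on something with over 40 N, if the wrist force passes 120 N, or if a joint passes its speed limit or range.

## Working session

There is one attempt and no reset: what is moved stays moved. The work goes in short steps, Python scripts to look and compute and a shell command to move; the robot and the scene stay as the last step left them, time stands still between calls to the robot, and variables do not carry over. Pictures are saved under pics/ and viewed, at most 10 in all, crops included, and the job is handed in when it is done.

```bash
mkdir -p pics; ls
cat > h.py <<'E'
import numpy as np,cv2
from workcell import arm
def ray(name,u,v,st=None):
    i=arm.camera_info(name);K=np.array(i["intrinsics"]);k1=i["k1"]
    d=np.array([(u-K[0,2])/K[0,0],(v-K[1,2])/K[1,1]]);s=d.copy()
    for _ in range(30): s=d/(1+k1*(s@s))
    c=np.array([s[0],-s[1],-1.])
    if name=="wrist":
        M=np.array(i["mount"]);R=np.array(st["orientation"]);t=np.array(st["tcp_pos"])
        return R@M[:3,3]+t,R@(M[:3,:3]@c)
    return np.array(i["eye"]),np.array(i["attitude"])@c
def plane(name,u,v,z,st=None):
    e,d=ray(name,u,v,st);return e+d*(z-e[2])/d[2]
def proj(name,p,st=None):
    i=arm.camera_info(name);K=np.array(i["intrinsics"]);k1=i["k1"]
    if name=="wrist":
        M=np.array(i["mount"]);R=np.array(st["orientation"]);q=R.T@(np.array(p)-np.array(st["tcp_pos"]));c=M[:3,:3].T@(q-M[:3,3])
    else: c=np.array(i["attitude"]).T@(np.array(p)-np.array(i["eye"]))
    s=np.array([c[0],-c[1]])/-c[2];s=s*(1+k1*(s@s));return K[0,0]*s[0]+K[0,2],K[1,1]*s[1]+K[1,2]
def tri(n1,p1,n2,p2,s1=None,s2=None):
    a,d=ray(n1,*p1,s1);b,f=ray(n2,*p2,s2);A=np.c_[d,-f];x=np.linalg.lstsq(A,b-a,rcond=None)[0]
    P=a+d*x[0];Q=b+f*x[1];return (P+Q)/2,np.linalg.norm(P-Q)
E
python3 - <<'E'
from h import *
for n in("top","side","wrist"):
    cv2.imwrite(f"pics/{n}0.png",arm.read_camera(n))
    print(n,arm.camera_info(n))
s=arm.get_state();print(s,arm.hold_point_z)
a=cv2.imread("pics/top0.png");b=cv2.imread("pics/side0.png")
cv2.imwrite("pics/w0.png",a)
E
```

```text
pics
top {'intrinsics': array([[427.39508834,   0.        , 319.45965864],
       [  0.        , 427.39508834, 200.75279646],
       [  0.        ,   0.        ,   1.        ]]), 'k1': -0.08340587244774769, 'eye': array([ 466.20222508,  166.97813122, 1108.12512908]), 'attitude': array([[ 0.00155088,  0.9957187 , -0.09242221],
       [-0.9999928 ,  0.00186442,  0.00330615],
       [ 0.00346431,  0.09241642,  0.99571442]])}
side {'intrinsics': array([[436.55383716,   0.        , 320.96104533],
       [  0.        , 436.55383716, 199.73804653],
       [  0.        ,   0.        ,   1.        ]]), 'k1': 0.02579029213500945, 'eye': array([ 254.76934524, -309.82850817, 1011.90723034]), 'attitude': array([[ 0.86461187,  0.42724541, -0.26440057],
       [-0.50242956,  0.73864829, -0.4494032 ],
       [ 0.00329357,  0.52140201,  0.85330481]])}
wrist {'intrinsics': array([[295.5753084 ,   0.        , 320.08409717],
       [  0.        , 295.5753084 , 198.63810649],
       [  0.        ,   0.        ,   1.        ]]), 'k1': -0.0394535857853732, 'mount': array([[-7.28982045e-04,  9.55378126e-01,
[... 459 characters left out ...]
.08333892, -0.1474513 , -0.039279  , -0.23920249,  0.01392257,
       -0.00530371,  0.00757878]), 'joint_torque': array([ 5.15123993e-04, -5.08429813e+01, -8.08406621e-02, -2.36418074e+01,
       -6.13790983e-02,  3.56689794e-02,  1.19482543e-04]), 'tcp_pos': array([301.7169917 , 603.24161252, 183.14026085]), 'orientation': array([[-8.94393074e-01,  4.47281419e-01, -6.01709829e-04],
       [ 4.47281816e-01,  8.94392005e-01, -1.38530443e-03],
       [-8.14564710e-05, -1.50814055e-03, -9.99998859e-01]]), 'ft_force': array([-0.30244262, -0.01883237, -0.72322539]), 'torque': array([-0.03761203,  0.00944355,  0.00196759]), 'gripper_force': 0.0, 'finger_gap': 0.9995764325360887} 18.700000000000003
```

View pics/top0.png

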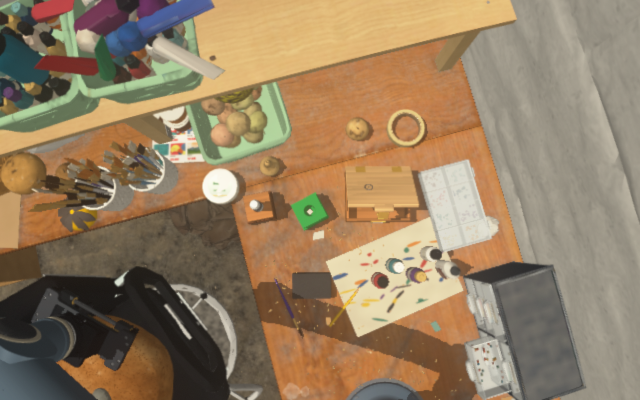

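View pics/side0.png

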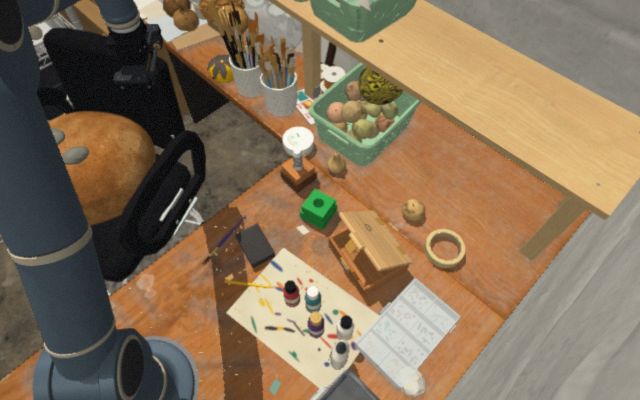

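The top view shows the case at about (381,193), its marked ring at about (369,187), and the brown stand with the metal marker at (259,206). Candidates for the stand are the brown block (259,206) and the green block (309,211), which is empty and a decoy. Marker look-alikes are the paint bottles at (380–450, 255–280). I choose the brown block and will check it in one crop.

Run:
```python
from h import *
a=cv2.imread("pics/top0.png")[150:240,235:430];b=cv2.imread("pics/side0.png")[130:290,270:420]
a=cv2.resize(a,None,fx=4,fy=4,interpolation=2);b=cv2.resize(b,None,fx=3,fy=3,interpolation=2)
cv2.imwrite("pics/c1.png",a)
b=cv2.resize(b,None,fx=1.2,fy=1.2);cv2.imwrite("pics/c2.png",b)
```

```text
(no output)
```

View pics/c1.png

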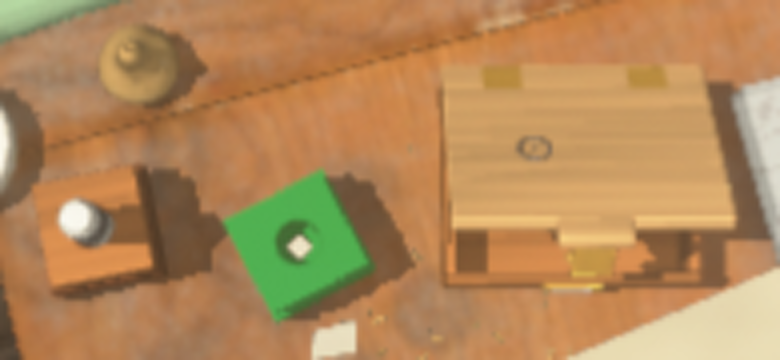

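View pics/c2.png

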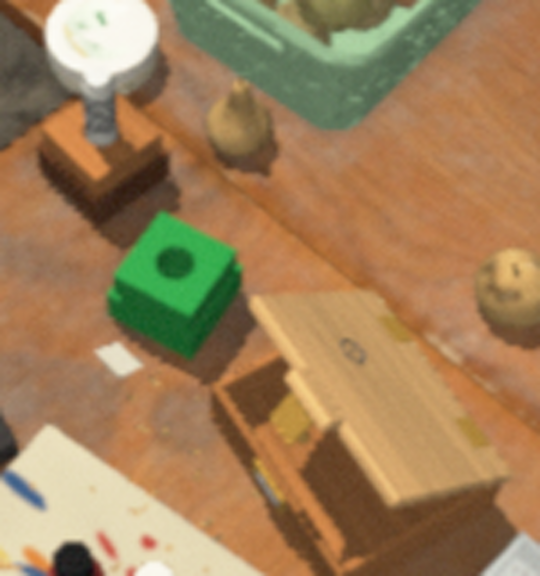

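The crops confirm that the brown block holds the grey marker, top at c1 (82,218) and c2 (98,80). The green block is empty. The case has its ring at c1 (534,148) and c2 (353,350), and its lip at c1 (597,238).

Run:
```python
from h import *
T=lambda x,y:(235+x/4-.4,150+y/4-.4)
S=lambda x,y:(270+x/3.6-.35,130+y/3.6-.35)
for n,t,s in [("ring",(534,148),(353,350)),("lipL",(560,242),(288,376)),("lipR",(633,242),(330,426)),("backL",(443,66),(372,292)),("backR",(700,66),(504,480)),("mtop",(80,218),(98,82))]:
    print(n,*tri("top",T(*t),"side",S(*s)))
print("mtop@122",plane("top",*T(80,218),122),plane("side",*S(98,82),122))
for q in [(35,182),(136,168),(157,272),(56,290)]: print("stand top",plane("top",*T(*q),56))
print("case front wall top",plane("top",*T(447,282),45),plane("top",*T(700,288),45))
for q in[(135,50),(300,245)]: print(plane("top",*T(*q),50))
```

```text
ring [593.23164547  48.48224713 104.8739913 ] 0.06048102750733959
lipL [534.66802943  38.65156734 142.11824439] 0.2813760841492205
lipR [536.08955879  -3.25255199 145.0389469 ] 3.2152154848281014
backL [649.84203068  99.5115537   55.15290404] 2.3388767085952282
backR [649.41769977 -61.70942899  50.60426239] 6.443856325645398
mtop [549.78991046 314.7061914  118.37855446] 0.3816172112442267
mtop@122 [549.65791957 314.08867212 122.        ] [548.41964711 312.25020436 122.        ]
stand top [577.58872031 352.29361929  56.        ]
stand top [586.41388211 289.6139947   56.        ]
stand top [521.94242613 275.85027167  56.        ]
stand top [510.67232849 338.11893088  56.        ]
case front wall top [516.63516496  96.42952547  45.        ] [512.99216601 -61.85172653  45.        ]
[661.65786926 291.96150505  50.        ]
[539.2128327  187.88761208  50.        ]
```

```bash
python3 -m crank '[[0,0,-0.1,0,0,-1,-1],[0,0,-0.1,0,0,-1,-1],[0,0,-0.1,0,0,-1,-1],[0,0,-0.2,0,0,-1,-1],[0,0,-0.2,0,0,-1,-1],[0,0,-0.2,0,0,-1,-1],[0,0,-0.1,0,0,-0.64,-1]]' 20
python3 -m crank '[[-0.2,-0.5,0,0,0,0,-1],[-0.3,-0.7,0,0,0,0,-1],[-0.3,-0.7,0,0,0,0,-1],[-0.3,-0.7,0,0,0,0,-1],[-0.3,-0.7,0,0,0,0,-1],[-0.3,-0.7,0,0,0,0,-1],[-0.3,-0.7,0,0,0,0,-1],[-0.3,-0.7,0,0,0,0,-1],[-0.3,-0.7,0,0,0,0,-1],[-0.3,-0.7,0,0,0,0,-1],[-0.3,-0.7,0,0,0,0,-1],[-0.3,-0.7,0,0,0,0,-1]]'
```

```text
clock: 0.73
tcp_pos: [302.1, 604.0, 235.0]
orientation: [[-1.0, -0.003, 0.0], [-0.003, 1.0, 0.001], [-0.0, 0.001, -1.0]]
ft_force: [0.2, -0.6, 0.6]
finger_gap: 0.557
gripper_force: 0.0
clock: 1.73
tcp_pos: [477.0, 191.7, 233.9]
orientation: [[-1.0, 0.0, -0.0], [0.0, 1.0, 0.0], [0.0, 0.0, -1.0]]
ft_force: [0.6, 0.1, 1.1]
finger_gap: 0.005
gripper_force: 0.0
```

```bash
python3 -m crank '[[-0.3,-0.7,0.1,0,0,0,-1],[-0.3,-0.7,0.1,0,0,0,-1],[-0.3,-0.7,0.1,0,0,0,-1],[-0.3,-0.7,0.1,0,0,0,-1],[-0.2,-0.5,0.2,0,0,0,-1],[0,-0.1,0.2,0,0,0,-1],[0,0,0,0,0,0,-1]]'
python3 - <<'E'
from h import *
s=arm.get_state();print(s["tcp_pos"]);im=arm.read_camera("wrist");cv2.imwrite("pics/wr1.png",im)
for p in[(552,18,140),(593,48.5,105)]:print(proj("wrist",p,s))
E
```

```text
clock: 2.32
tcp_pos: [545.3, 20.9, 191.6]
orientation: [[-1.0, 0.005, -0.005], [0.005, 1.0, -0.001], [0.005, -0.001, -1.0]]
ft_force: [-0.6, 0.5, 0.3]
finger_gap: 0.01
gripper_force: 0.0
[545.32076517  20.92411248 191.63333766]
(np.float64(317.47943433037693), np.float64(210.35637448912772))
(np.float64(346.81516266983255), np.float64(235.8226704639922))
```

View pics/wr1.png

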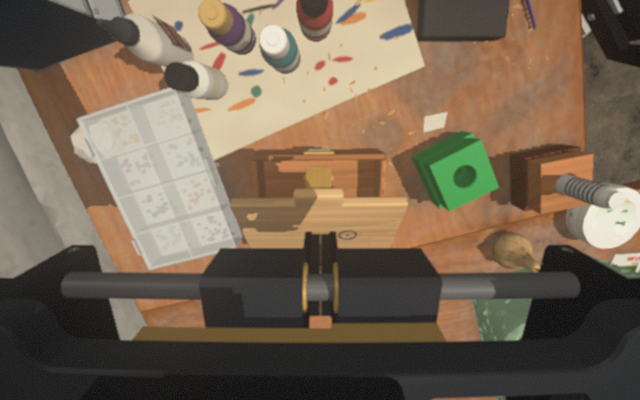

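The wrist view puts the ring at (347,235), as predicted, and the lip at (319,195) just in front of the closed fingers. Next I press along the lid's arc.

```bash
python3 -m crank '[[-0.1,-0.05,0.4,0,0,0,-1],[-0.03,0,0.4,0,0,0,-1],[0,0,0.2,0,0,0,-1],[0.1,0,0.15,0,0,0,-1],[0.12,0,0.15,0,0,0,-1],[0.12,0,0.15,0,0,0,-1],[0.1,0,0.15,0,0,0,-1],[0.06,0,0.15,0,0,0,-1],[0.06,0,0.15,0,0,0,-1],[0.06,0,0.15,0,0,0,-1],[0.04,0,0.15,0,0,0,-1]]'
```

```text
clock: 3.28
tcp_pos: [519.9, 21.2, 83.4]
orientation: [[-1.0, 0.0, 0.0], [0.0, 1.0, 0.0], [-0.0, 0.0, -1.0]]
ft_force: [-1.3, 0.0, 1.0]
finger_gap: 0.004
gripper_force: 0.8
```

```bash
python3 -m crank '[[0.04,0,0.1,0,0,0,-1],[0.03,0,0.1,0,0,0,-1],[0.02,0,0.08,0,0,0,-1],[0.02,0,0.06,0,0,0,-1],[0,0,0.05,0,0,0,-1],[0,0,0.05,0,0,0,-1],[0,0,0.04,0,0,0,-1],[0,0,0.02,0,0,0,-1],[0,0,0,0,0,0,-1]]'
```

```text
clock: 4.03
tcp_pos: [514.9, 21.2, 58.8]
orientation: [[-1.0, 0.0, 0.0], [0.0, 1.0, 0.0], [-0.0, 0.0, -1.0]]
ft_force: [-0.6, 0.7, -0.5]
finger_gap: 0.004
gripper_force: 0.0
```

```bash
python3 -m crank '[[0,0,0.03,0,0,0,-1],[0,0,0.03,0,0,0,-1],[0,0,0.02,0,0,0,-1],[0,0,0,0,0,0,-1],[0,0,0,0,0,0,-1]]'
```

```text
clock: 4.45
tcp_pos: [514.9, 21.2, 54.9]
orientation: [[-1.0, 0.0, 0.0], [0.0, 1.0, 0.0], [-0.0, 0.0, -1.0]]
ft_force: [-0.3, 0.4, 0.3]
finger_gap: 0.002
gripper_force: 0.0
```

Run:
```python
from h import *
a=arm.read_camera("side")[150:310,270:470];b=arm.read_camera("wrist")[110:270,220:440]
a=cv2.resize(a,(500,400),interpolation=2);b=cv2.resize(b,(290,400) if 0 else (300,218),interpolation=2)
o=np.zeros((400,800,3),np.uint8);o[:,:500]=a;o[:218,500:]=b
cv2.imwrite("pics/c3.png",o)
```

```text
(no output)
```

View pics/c3.png

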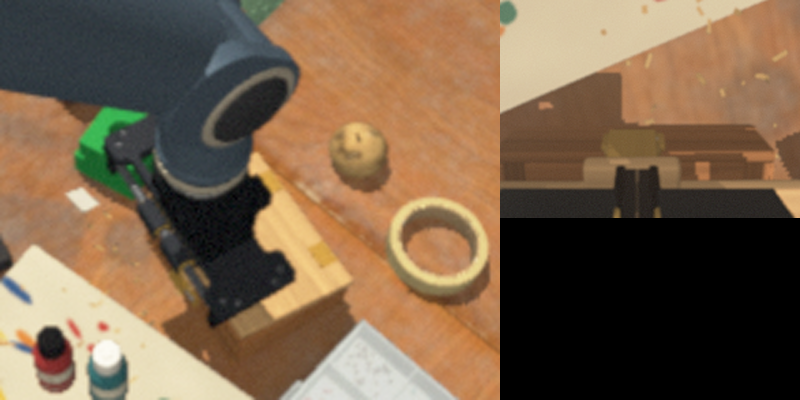

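Run:
```python
from h import *
s=arm.get_state();print(s["tcp_pos"],s["ft_force"],s["torque"])
im=arm.read_camera("wrist");cv2.imwrite("pics/c4.png",cv2.resize(im[170:270,220:420],(800,400),interpolation=2))
def P(t,r,y,h=10):return (644-r*np.cos(t)+h*np.sin(t),18.5+y,48+r*np.sin(t)+h*np.cos(t))
for t in(0,.1,.2,.3):
  print(t,[tuple(np.round((np.array(proj("wrist",P(t,r,y),s))-[220,170])*4)) for r,y in((147,22),(147,-22),(130,80),(130,-80))])
print("wall",[tuple(np.round((np.array(proj("wrist",q,s))-[220,170])*4)) for q in((514,98,48),(514,-61,48),tuple(s["tcp_pos"]))])
```

```text
[515.02715418  21.18784418  54.98308496] [-0.89865299  0.13228805 -0.68070225] [0.05258899 0.02385573 0.06005789]
0 [(np.float64(512.0), np.float64(131.0)), (np.float64(263.0), np.float64(131.0)), (np.float64(828.0), np.float64(220.0)), (np.float64(-52.0), np.float64(221.0))]
0.1 [(np.float64(520.0), np.float64(168.0)), (np.float64(254.0), np.float64(169.0)), (np.float64(853.0), np.float64(257.0)), (np.float64(-78.0), np.float64(258.0))]
0.2 [(np.float64(529.0), np.float64(220.0)), (np.float64(244.0), np.float64(220.0)), (np.float64(879.0), np.float64(306.0)), (np.float64(-105.0), np.float64(307.0))]
0.3 [(np.float64(538.0), np.float64(286.0)), (np.float64(233.0), np.float64(286.0)), (np.float64(907.0), np.float64(366.0)), (np.float64(-134.0), np.float64(367.0))]
wall [(np.float64(808.0), np.float64(200.0)), (np.float64(-30.0), np.float64(201.0)), (np.float64(403.0), np.float64(220.0))]
```

View pics/c4.png

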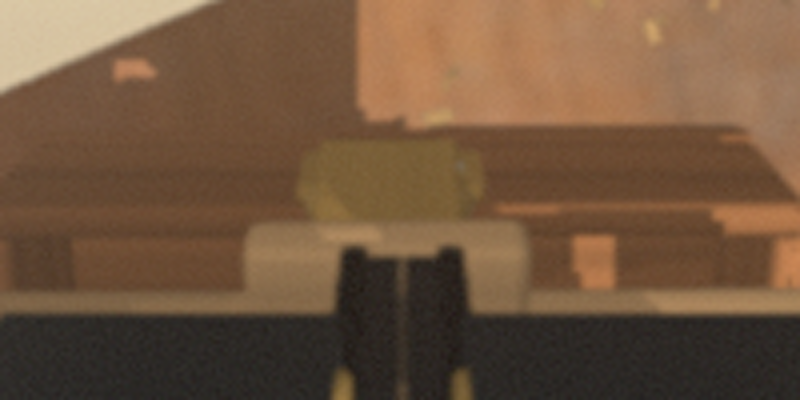

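The crop shows the lip's front edge at crop row 222, corners 245 and 528, so the lid is still ajar at about 0.2 rad even though the TCP reads z=55. I'll back off and measure again.

```bash
python3 -m crank '[[0,0,-0.1,0,0,0,-1],[0,0,-0.2,0,0,0,-1],[0,0,-0.3,0,0,0,-1]]'
python3 -m crank '[[0,0,-0.3,0,0,0,-1],[0,0,-0.3,0,0,0,-1],[0,0,-0.3,0,0,0,-1],[0,0,0,0,0,0,-1],[0,0,0,0,0,0,-1]]'
python3 - <<'E'
from h import *
s=arm.get_state();print(s["tcp_pos"],s["ft_force"])
im=arm.read_camera("wrist");cv2.imwrite("pics/c5.png",cv2.resize(im[140:290,180:460],(800,428),interpolation=2))
def P(t,r,y,h=10):return (644-r*np.cos(t)+h*np.sin(t),18.5+y,48+r*np.sin(t)+h*np.cos(t))
f=800/280
for t in(0,.1,.2,.3,.4):
  print(t,[tuple(np.round((np.array(proj("wrist",P(t,r,y),s))-[180,140])*f)) for r,y in((147,22),(147,-22),(130,80),(75,30))])
print(np.array((np.array(proj("wrist",s["tcp_pos"],s))-[180,140])*f))
E
```

```text
clock: 4.85
tcp_pos: [514.0, 21.1, 85.0]
orientation: [[-1.0, 0.0, -0.002], [0.0, 1.0, -0.0], [0.002, -0.0, -1.0]]
ft_force: [0.6, 0.4, 1.0]
finger_gap: 0.009
gripper_force: 0.0
clock: 5.27
tcp_pos: [515.6, 21.3, 131.2]
orientation: [[-1.0, 0.0, 0.003], [0.0, 1.0, 0.001], [-0.003, 0.001, -1.0]]
ft_force: [0.2, 0.9, 0.1]
finger_gap: 0.004
gripper_force: 0.0
[515.58287691  21.27882908 131.17768217] [0.20151046 0.94278302 0.1494671 ]
0 [(np.float64(459.0), np.float64(107.0)), (np.float64(327.0), np.float64(107.0)), (np.float64(628.0), np.float64(155.0)), (np.float64(477.0), np.float64(302.0))]
0.1 [(np.float64(462.0), np.float64(122.0)), (np.float64(323.0), np.float64(123.0)), (np.float64(638.0), np.float64(171.0)), (np.float64(479.0), np.float64(315.0))]
0.2 [(np.float64(465.0), np.float64(144.0)), (np.float64(320.0), np.float64(145.0)), (np.float64(648.0), np.float64(193.0)), (np.float64(481.0), np.float64(331.0))]
0.3 [(np.float64(469.0), np.float64(173.0)), (np.float64(316.0), np.float64(173.0)), (np.float64(659.0), np.float64(219.0)), (np.float64(482.0), np.float64(348.0))]
0.4 [(np.float64(472.0), np.float64(209.0)), (np.float64(312.0), np.float64(209.0)), (np.float64(669.0), np.float64(251.0)), (np.float64(484.0), np.float64(368.0))]
[402.18301673 242.5468907 ]
```

View pics/c5.png

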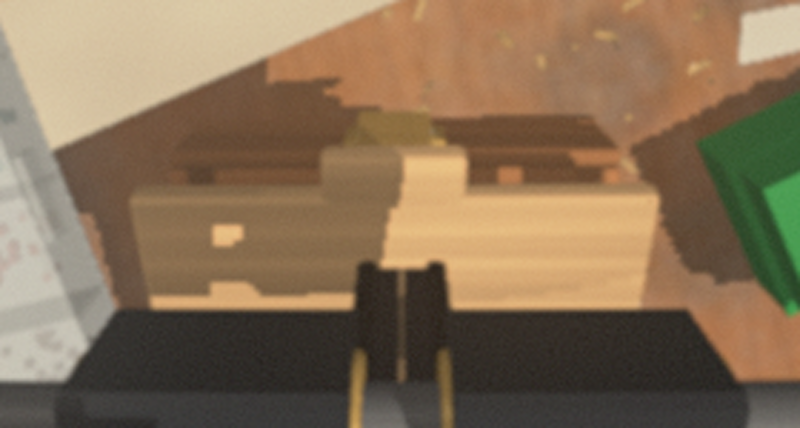

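The lid is at about 0.2 rad: lip edge at row 146, corners 320–467. The finger ends appear at row 265, not at the TCP's projection of 242, so the shut fingers seem to end well above the nominal TCP. I'll press further in small steps, watching the force.

```bash
python3 -m crank '[[0,0,0.4,0,0,0,-1],[0,0,0.4,0,0,0,-1],[0,0,0.3,0,0,0,-1],[0,0,0.3,0,0,0,-1],[0,0,0.1,0,0,0,-1],[0,0,0.1,0,0,0,-1],[0,0,0.05,0,0,0,-1],[0,0,0,0,0,0,-1]]'
python3 -m crank '[[0,0,0.05,0,0,0,-1],[0,0,0.05,0,0,0,-1]]'
python3 -m crank '[[0,0,0.05,0,0,0,-1],[0,0,0.05,0,0,0,-1]]'
```

```text
clock: 5.98
tcp_pos: [514.7, 21.1, 47.2]
orientation: [[-1.0, 0.0, -0.0], [0.0, 1.0, -0.0], [0.0, -0.0, -1.0]]
ft_force: [0.3, -0.2, -0.8]
finger_gap: 0.006
gripper_force: 0.0
clock: 6.15
tcp_pos: [515.4, 21.3, 43.0]
orientation: [[-1.0, 0.0, 0.002], [0.0, 1.0, 0.0], [-0.002, 0.0, -1.0]]
ft_force: [-1.3, 0.6, 1.4]
finger_gap: 0.004
gripper_force: 0.4
clock: 6.32
tcp_pos: [515.0, 21.2, 37.5]
orientation: [[-1.0, 0.0, 0.001], [0.0, 1.0, 0.0], [-0.001, 0.0, -1.0]]
ft_force: [-0.2, -0.1, 1.8]
finger_gap: 0.006
gripper_force: 0.4
```

```bash
cat > lid.py <<'E'
from h import *
def P(t,r,y,h=10):return (644-r*np.cos(t)+h*np.sin(t),18.5+y,48+r*np.sin(t)+h*np.cos(t))
s=arm.get_state();im=arm.read_camera("wrist")
print(s["tcp_pos"].round(1),s["ft_force"].round(1))
for t in(0,.05,.1,.15,.2,.25):print(t,[tuple(np.round(proj("wrist",P(t,147,y),s),1)) for y in(22,-22)])
hsv=cv2.cvtColor(im,cv2.COLOR_BGR2HSV)
for v in range(196,240,2):print(v,hsv[v,286:300:6].tolist(),hsv[v,338:352:6].tolist())
cv2.imwrite("pics/lid.png",cv2.resize(im[150:280,200:440],(800,433),interpolation=2))
E
python3 lid.py
```

```text
[515.   21.2  37.5] [-0.2 -0.1  1.8]
0 [(np.float64(350.5), np.float64(211.1)), (np.float64(282.8), np.float64(211.2))]
0.05 [(np.float64(351.6), np.float64(216.1)), (np.float64(281.5), np.float64(216.2))]
0.1 [(np.float64(352.8), np.float64(222.0)), (np.float64(280.0), np.float64(222.1))]
0.15 [(np.float64(354.0), np.float64(228.8)), (np.float64(278.6), np.float64(228.9))]
0.2 [(np.float64(355.3), np.float64(236.8)), (np.float64(277.0), np.float64(236.9))]
0.25 [(np.float64(356.7), np.float64(245.8)), (np.float64(275.4), np.float64(245.9))]
196 [[13, 125, 112], [13, 126, 109], [13, 127, 110]] [[13, 124, 177], [13, 128, 176], [13, 130, 172]]
198 [[13, 124, 113], [12, 118, 112], [14, 123, 110]] [[13, 127, 177], [14, 123, 178], [13, 128, 176]]
200 [[13, 124, 113], [13, 123, 112], [13, 119, 109]] [[13, 127, 177], [13, 122, 180], [12, 128, 177]]
202 [[13, 127, 110], [12, 131, 109], [13, 124, 107]] [[13, 123, 178], [13, 120, 181], [13, 124, 179]]
204 [[13, 124, 111], [13, 127, 110], [14, 128, 106]] [[12, 124, 175], [12, 114, 185], [12, 125, 179]]
206 [[14, 131, 111], [13, 130, 110], [14, 
[... 991 characters left out ...]
, 150], [16, 115, 151], [15, 114, 152]] [[16, 116, 154], [16, 115, 153], [16, 113, 144]]
228 [[16, 114, 156], [17, 113, 156], [15, 114, 159]] [[16, 116, 158], [16, 114, 156], [15, 113, 147]]
230 [[15, 115, 149], [16, 111, 149], [15, 110, 148]] [[15, 116, 150], [17, 113, 151], [15, 113, 142]]
232 [[16, 115, 146], [15, 114, 148], [15, 111, 152]] [[16, 112, 150], [16, 112, 150], [16, 116, 136]]
234 [[16, 112, 143], [15, 113, 145], [15, 113, 144]] [[15, 109, 147], [16, 114, 145], [16, 112, 132]]
236 [[16, 112, 139], [16, 114, 136], [16, 114, 139]] [[16, 114, 141], [15, 110, 142], [16, 114, 130]]
238 [[16, 113, 136], [16, 115, 135], [16, 111, 136]] [[16, 111, 136], [16, 114, 139], [16, 112, 125]]
```

The lip edge is at row 221, which gives about 0.09 rad. The lid follows, so I continue over the catch.

```bash
python3 -m crank '[[0,0,0.05,0,0,0,-1],[0,0,0.05,0,0,0,-1]]'
python3 -m crank '[[0,0,0.05,0,0,0,-1],[0,0,0.05,0,0,0,-1]]'
python3 -m crank '[[0,0,0.04,0,0,0,-1],[0,0,0,0,0,0,-1]]'; python3 lid.py | awk '$1<1 || /TCP|\[/' | head -40 | cut -c1-60
```

```text
clock: 6.53
tcp_pos: [514.9, 21.2, 32.3]
orientation: [[-1.0, 0.0, 0.0], [0.0, 1.0, 0.0], [-0.0, 0.0, -1.0]]
ft_force: [0.1, -1.0, 0.3]
finger_gap: 0.01
gripper_force: 0.4
clock: 6.7
tcp_pos: [514.2, 21.2, 28.0]
orientation: [[-1.0, 0.0, -0.001], [0.0, 1.0, 0.0], [0.001, 0.0, -1.0]]
ft_force: [-3.8, 0.4, 8.0]
finger_gap: 0.006
gripper_force: 4.1
clock: 6.87
tcp_pos: [514.2, 21.2, 25.1]
orientation: [[-1.0, 0.0, -0.001], [0.0, 1.0, 0.0], [0.001, 0.0, -1.0]]
ft_force: [-0.1, -1.0, 0.2]
finger_gap: 0.009
gripper_force: 0.1
[514.2  21.2  25.1] [-0.1 -1.   0.2]
0 [(np.float64(352.6), np.float64(219.1)), (np.float64(280.5
0.05 [(np.float64(353.8), np.float64(224.7)), (np.float64(27
0.1 [(np.float64(355.2), np.float64(231.3)), (np.float64(277
0.15 [(np.float64(356.6), np.float64(239.0)), (np.float64(27
0.2 [(np.float64(358.1), np.float64(247.9)), (np.float64(273
0.25 [(np.float64(359.7), np.float64(258.1)), (np.float64(27
196 [[13, 126, 111], [13, 124, 111], [13, 117, 113]] [[13, 1
198 [[13, 131, 109], [13, 127, 110], [13, 124, 111]] [[13, 1
200 [[14, 132, 110], [13, 130, 108], [13, 130, 11
[... 470 characters left out ...]
105], [15, 137, 110]] [[13, 1
218 [[13, 134, 105], [14, 145, 104], [16, 130, 116]] [[13, 1
220 [[15, 114, 130], [15, 114, 134], [17, 122, 130]] [[15, 1
222 [[16, 113, 136], [16, 111, 138], [16, 112, 144]] [[16, 1
224 [[16, 111, 147], [16, 112, 150], [15, 113, 149]] [[16, 1
226 [[16, 113, 154], [16, 114, 156], [16, 114, 154]] [[16, 1
228 [[15, 115, 151], [16, 113, 154], [15, 113, 151]] [[16, 1
230 [[15, 110, 151], [16, 115, 149], [16, 117, 148]] [[17, 1
232 [[15, 116, 145], [16, 114, 148], [15, 114, 146]] [[15, 1
234 [[16, 114, 143], [16, 117, 144], [16, 117, 142]] [[15, 1
236 [[15, 113, 138], [15, 114, 141], [16, 115, 137]] [[17, 1
238 [[16, 111, 138], [16, 113, 138], [15, 111, 140]] [[15, 1
```

```bash
python3 -m crank '[[0,0,0.04,0,0,0,-1],[0,0,0.04,0,0,0,-1],[0,0,0,0,0,0,-1]]'
python3 -m crank '[[0,0,0.03,0,0,0,-1],[0,0,0.03,0,0,0,-1],[0,0,0,0,0,0,-1]]'
```

```text
clock: 7.17
tcp_pos: [514.7, 21.2, 20.9]
orientation: [[-1.0, 0.0, -0.0], [0.0, 1.0, -0.0], [0.0, -0.0, -1.0]]
ft_force: [-0.3, -0.3, -0.5]
finger_gap: 0.005
gripper_force: 0.0
clock: 7.42
tcp_pos: [515.2, 21.2, 19.4]
orientation: [[-1.0, 0.0, 0.0], [0.0, 1.0, 0.0], [-0.0, 0.0, -1.0]]
ft_force: [-4.3, 0.1, 10.1]
finger_gap: 0.005
gripper_force: 5.0
```

The catch gave at 8 N and the lid now bears firmly at 10 N. The shut fingers' real end is about 38 mm above the reported TCP, so I'll check the grasp height visually. Next is the marker.

```bash
python3 -m crank '[[0,0,-0.3,0,0,0,-1],[0,0,-0.6,0,0,0,-1],[0,0,-0.7,0,0,0,-1],[0,0,-0.7,0,0,0,0],[0,0,-0.5,0,0,0,1],[-0.1,0.5,-0.3,0,0,0,1],[-0.1,0.7,0,0,0,0,1],[-0.1,0.7,0,0,0,0,1],[-0.1,0.7,0,0,0,0,1],[-0.1,0.7,0,0,0,0,1],[0,0.7,0,0,0,0,1],[0,0.7,0,0,0,0,1]]'
python3 -m crank '[[0,0.6,0,0,0,0,1],[0,0.4,0,0,0,0,1],[0,0,0,0,0,0,1],[0,0,0,0,0,0,1]]'
python3 - <<'E'
from h import *
s=arm.get_state();im=arm.read_camera("wrist");cv2.imwrite("pics/wr2.png",im)
print(s["tcp_pos"],proj("wrist",s["tcp_pos"],s),proj("wrist",(549.2,313.3,122),s),proj("wrist",(549.2,313.3,56),s))
R=np.array(s["orientation"])
for d in(0,19,38):print(d,[np.round(proj("wrist",s["tcp_pos"]+R@np.array([0,y,-d]),s)) for y in(-43.5,43.5)])
E
```

```text
clock: 8.42
tcp_pos: [540.0, 257.8, 173.2]
orientation: [[-1.0, 0.001, 0.0], [0.001, 1.0, 0.0], [-0.0, 0.0, -1.0]]
ft_force: [0.8, 0.5, 0.2]
finger_gap: 0.604
gripper_force: 0.0
clock: 8.75
tcp_pos: [539.3, 307.4, 172.8]
orientation: [[-1.0, -0.002, -0.001], [-0.002, 1.0, -0.0], [0.001, -0.0, -1.0]]
ft_force: [0.3, -1.3, -0.4]
finger_gap: 0.91
gripper_force: 0.0
[539.3430497  307.39917467 172.76784528] (np.float64(320.7651727590788), np.float64(224.89346493160238)) (np.float64(327.0851591189346), np.float64(213.74472488138179)) (np.float64(325.7219162862817), np.float64(193.49674024606276))
0 [array([262., 225.]), array([380., 225.])]
19 [array([256., 236.]), array([385., 235.])]
38 [array([250., 248.]), array([392., 248.])]
```

View pics/wr2.png

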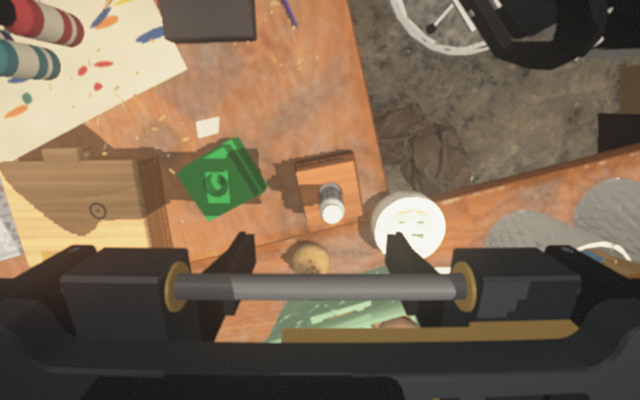

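The lid looks shut. The marker's top is at (331,213), so about (550,316). The open fingertips at (247,235) and (392,235) fit an end 38 mm above the reported TCP. I descend, watching the force.

```bash
python3 -m crank '[[-0.11,0.09,0.2,0,0,0,1],[-0.1,0.08,0.5,0,0,0,1],[0,0,0.5,0,0,0,1],[0,0,0.4,0,0,0,1],[0,0,0.2,0,0,0,1],[0,0,0.1,0,0,0,1],[0,0,0,0,0,0,1]]'
python3 -m crank '[[0,0,0.1,0,0,0,1],[0,0,0.1,0,0,0,1],[0,0,0.1,0,0,0,1],[0,0,0.1,0,0,0,1]]'
python3 -m crank '[[0,0,0.1,0,0,0,1],[0,0,0.1,0,0,0,1],[0,0,0.1,0,0,0,1]]'
python3 -m crank '[[0,0,0.05,0,0,0,1],[0,0,0.05,0,0,0,1],[0,0,0,0,0,0,1]]'
python3 - <<'E'
from h import *
s=arm.get_state();im=arm.read_camera("wrist");print(s["tcp_pos"])
cv2.imwrite("pics/wr3.png",cv2.resize(im[120:320,180:460],(784,560),interpolation=2))
E
```

```text
clock: 9.38
tcp_pos: [550.4, 313.5, 77.4]
orientation: [[-1.0, 0.002, -0.001], [0.002, 1.0, -0.001], [0.001, -0.001, -1.0]]
ft_force: [-0.6, 0.0, 0.4]
finger_gap: 1.002
gripper_force: 0.0
clock: 9.72
tcp_pos: [550.7, 314.9, 58.7]
orientation: [[-1.0, 0.0, 0.001], [0.0, 1.0, 0.001], [-0.001, 0.001, -1.0]]
ft_force: [0.2, -0.2, 0.6]
finger_gap: 1.001
gripper_force: 0.0
clock: 9.97
tcp_pos: [550.3, 314.7, 43.0]
orientation: [[-1.0, 0.0, 0.0], [0.0, 1.0, 0.0], [-0.0, 0.0, -1.0]]
ft_force: [-0.1, -1.0, -0.3]
finger_gap: 0.998
gripper_force: 0.0
clock: 10.22
tcp_pos: [550.0, 314.5, 37.8]
orientation: [[-1.0, 0.0, -0.001], [0.0, 1.0, -0.0], [0.001, -0.0, -1.0]]
ft_force: [-0.2, -0.0, -0.2]
finger_gap: 0.997
gripper_force: 0.0
[550.04480298 314.51556922  37.79382081]
```

View pics/wr3.png

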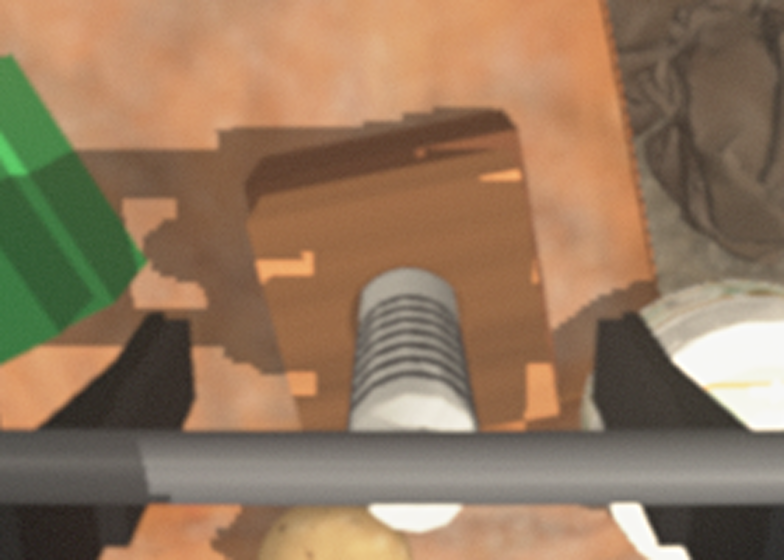

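The marker stands between the open fingers, slightly to the +y side (crop x 408 against a mid-line of 393). I go a little lower and then grip.

```bash
python3 -m crank '[[0,0.04,0.05,0,0,0,1],[0,0,0.05,0,0,0,1],[0,0,0.05,0,0,0,1],[0,0,0,0,0,0,1]]'
python3 -m crank '[[0,0,0.03,0,0,0,1],[0,0,0.03,0,0,0,1],[0,0,0,0,0,0,1]]'
python3 -m crank '[[0,0,0,0,0,0,-1],[0,0,0,0,0,0,-1],[0,0,0,0,0,0,-1],[0,0,0,0,0,0,-1],[0,0,0,0,0,0,-1],[0,0,0,0,0,0,-1],[0,0,0,0,0,0,-1],[0,0,0,0,0,0,-1],[0,0,0,0,0,0,-1],[0,0,0,0,0,0,-1]]' 30
```

```text
clock: 10.6
tcp_pos: [550.0, 316.5, 30.4]
orientation: [[-1.0, 0.0, -0.001], [0.0, 1.0, -0.0], [0.001, -0.0, -1.0]]
ft_force: [0.0, 0.5, 0.2]
finger_gap: 1.002
gripper_force: 0.0
clock: 10.85
tcp_pos: [550.2, 316.5, 27.6]
orientation: [[-1.0, 0.0, -0.0], [0.0, 1.0, -0.0], [0.0, -0.0, -1.0]]
ft_force: [0.3, -0.1, 0.1]
finger_gap: 1.005
gripper_force: 0.0
clock: 11.68
tcp_pos: [550.4, 316.7, 28.0]
orientation: [[-1.0, 0.0, -0.0], [0.0, 1.0, 0.0], [0.0, 0.0, -1.0]]
ft_force: [1.0, 0.3, -0.5]
finger_gap: 0.319
gripper_force: 0.0
```

```bash
python3 -m crank '[[0,0,0,0,0,0,-1],[0,0,0,0,0,0,-1],[0,0,0,0,0,0,-1],[0,0,0,0,0,0,-1]]'
python3 -m crank '[[0,0,-0.1,0,0,0,-1],[0,0,-0.2,0,0,0,-1],[0,0,-0.2,0,0,0,-1],[0,0,-0.3,0,0,0,-1],[0,0,-0.3,0,0,0,-1],[0,0,-0.3,0,0,0,-1],[0,0,-0.3,0,0,0,-1],[0,0,-0.2,0,0,0,-1],[0,0,-0.1,0,0,0,-1],[0,0,0,0,0,0,-1]]'
```

```text
clock: 12.02
tcp_pos: [550.4, 316.7, 28.0]
orientation: [[-1.0, 0.0, 0.0], [0.0, 1.0, 0.0], [-0.0, 0.0, -1.0]]
ft_force: [-0.6, -0.1, 0.6]
finger_gap: 0.272
gripper_force: 30.0
clock: 12.85
tcp_pos: [551.1, 317.0, 129.7]
orientation: [[-1.0, 0.0, 0.002], [0.0, 1.0, 0.002], [-0.002, 0.002, -1.0]]
ft_force: [-0.7, -0.1, -1.2]
finger_gap: 0.271
gripper_force: 30.0
```

```bash
python3 -m crank '[[0,-0.2,0,0,0,0,-1],[-0.05,-0.4,0,0,0,0,-1],[-0.05,-0.6,0,0,0,0,-1],[-0.05,-0.6,0,0,0,0,-1],[-0.05,-0.6,0,0,0,0,-1],[-0.05,-0.6,0,0,0,0,-1],[-0.05,-0.6,0,0,0,0,-1],[-0.05,-0.6,0,0,0,0,-1],[0,-0.6,0,0,0,0,-1],[0,-0.4,0,0,0,0,-1],[0,-0.15,0,0,0,0,-1],[0,0,0,0,0,0,-1]]'
python3 - <<'E'
from h import *
w=cv2.imread("pics/wr2.png")
s0=dict(tcp_pos=np.array([539.343,307.399,172.768]),orientation=np.array([[-1,-.002,-.001],[-.002,1,0],[.001,0,-1]]))
# ring centre in wr2: dark pixels near (98,210)
g=cv2.cvtColor(w,6)[195:227,82:114].astype(float);print(g[8:24:1,4:28].astype(int)[::2])
print("mark wr2",plane("wrist",98,210,58,s0))
s=arm.get_state();im=arm.read_camera("wrist");cv2.imwrite("pics/wr4.png",im)
print(s["tcp_pos"],proj("wrist",(569,48.5,58),s),proj("wrist",s["tcp_pos"]+[0,0,-20],s))
hsv=cv2.cvtColor(im,cv2.COLOR_BGR2HSV)
m=((hsv[...,1]<60)&(hsv[...,2]>50)).astype(np.uint8)
for v in range(170,250,3):
    c=np.where(m[v,280:360])[0]+280;print(v,(c.min(),c.max(),len(c)) if len(c) else None,end="; ")
E
```

```text
clock: 13.85
tcp_pos: [567.0, 46.0, 127.2]
orientation: [[-1.0, 0.005, -0.002], [0.005, 1.0, -0.001], [0.002, -0.001, -1.0]]
ft_force: [0.3, 0.2, -0.2]
finger_gap: 0.27
gripper_force: 30.0
[[130 133 131 129 128 121 112 104  95  92  95  94  95 103 115 120 126 128
  129 129 129 130 128 130]
 [129 127 128 124 108  92  96 108 117 120 124 121 113 109  95  89  96 111
  121 125 129 126 126 126]
 [131 131 126 109  92  98 119 128 131 131 128 128 130 129 129 116 101  90
   97 115 128 129 129 129]
 [131 131 125 105  90 107 127 131 130 129 121 110 111 123 130 129 126 109
   90  96 116 126 126 131]
 [130 132 127 114  96  97 115 129 131 127 115  98 101 119 128 130 131 124
  104  94 110 127 133 129]
 [137 133 135 129 111  97  97 116 129 135 133 132 130 133 135 136 134 126
  105  93 108 128 133 135]
 [137 139 139 135 134 121 105  96 106 118 129 133 137 134 137 133 130 111
   95 101 125 135 136 137]
 [136 133 135 136 137 135 131 122 109 105 100  99 102 105 104 104  98  99
  112 124 134 137 133 135]]
mark wr2 [568.63227584  49.36560405  58.        ]
[566.99183791  46.03566609 127.17989729] (np.float64(323.20951347107246), np.float64(199.5083186074785)) (np.float64(320.71882411147095), np.float64(215.40663307827106))
170 None; 173 None; 176 None; 179 None; 182 None; 185 None; 188 None; 191 None; 194 None; 197 None; 200 None; 203 None; 206 None; 209 None; 212 None; 215 (np.int64(317), np.int64(323), 7); 218 (np.int64(311), np.int64(329), 19); 221 (np.int64(308), np.int64(332), 25); 224 (np.int64(306), np.int64(333), 28); 227 (np.int64(305), np.int64(335), 31); 230 (np.int64(304), np.int64(336), 33); 233 (np.int64(304), np.int64(336), 33); 236 (np.int64(304), np.int64(337), 34); 239 (np.int64(304), np.int64(337), 34); 242 (np.int64(303), np.int64(338), 36); 245 (np.int64(300), np.int64(339), 40); 248 (np.int64(300), np.int64(344), 41);
```

Run:
```python
from h import *
s=arm.get_state();im=cv2.imread("pics/wr4.png");g=cv2.cvtColor(im,6);sa=cv2.cvtColor(im,cv2.COLOR_BGR2HSV)[...,1]
t=s["tcp_pos"]
print([np.round(proj("wrist",t+[dx,dy,dz],s),1) for dx,dy,dz in((0,0,4),(-12,0,4),(0,12,4),(0,-12,4),(0,0,-20),(-4,0,-20))])
print("cols",list(range(308,336,2)))
for v in range(188,222):print(v,g[v,308:336:2],sa[v,308:336:2])
```

```text
[array([320.8, 227. ]), array([320.8, 211.3]), array([337.4, 226.9]), array([304.1, 227. ]), array([320.7, 215.4]), array([320.7, 210.7])]
cols [308, 310, 312, 314, 316, 318, 320, 322, 324, 326, 328, 330, 332, 334]
188 [198 198 197 199 196 197 200 197 196 198 197 196 195 194] [108 108 111 111 111 111 109 111 112 108 110 110 111 111]
189 [196 194 195 192 193 195 190 186 186 187 191 192 190 190] [109 112 111 114 112 110 114 114 114 114 115 112 112 115]
190 [190 192 190 190 190 187 172 154 148 159 183 189 188 190] [113 112 111 111 112 114 117 108 107 111 115 114 113 111]
191 [189 186 188 187 186 166 132 118 117 123 150 180 185 185] [112 115 114 115 114 113  99  81  75  86 104 114 115 114]
192 [183 184 187 186 176 135 116 125 127 123 120 148 178 182] [116 115 112 113 117  96  80  94  92  84  83 106 119 117]
193 [184 185 183 182 148 114 139 165 165 155 125 120 166 184] [114 114 115 115 110  78 101 110 115 111  88  83 114 115]
194 [182 185 185 175 127 128 171 183 183 180 157 115 149 183] [116 115 114 118  88  92 115 116 117 118 111  79 105 117]
195 [185 187 186 161 113 159 185 186 187 187 
[... 2480 characters left out ...]
190 185 169 153 134 129 129 124 129 133 152 183 191 189] [113 110  94  74  47  36  39  41  44  56  93 115 112 113]
217 [188 164 146 137 132 132 131 129 125 123 131 164 187 190] [112  96  62  44  35  40  41  39  38  43  62 105 113 111]
218 [181 147 134 131 132 131 130 129 127 123 121 138 174 187] [110  67  40  39  35  40  39  36  42  40  40  81 112 114]
219 [167 135 130 132 133 130 132 130 124 122 118 121 147 183] [ 97  42  39  35  40  41  39  41  35  43  43  53  96 114]
220 [151 133 132 131 133 132 129 130 124 123 120 118 125 166] [ 74  35  38  39  40  40  39  41  41  41  42  39  66 108]
221 [140 133 132 134 132 132 130 128 125 123 120 116 109 150] [57 35 39 36 43 39 39 36 40 41 40 39 46 93]
```

Run:
```python
from h import *
s=arm.get_state();m=plane("wrist",324.2,200.2,58,s);print(m,s["tcp_pos"],m-s["tcp_pos"],s["orientation"].round(3))
```

```text
[569.93975137  52.29210288  58.        ] [567.17919397  48.76724119 127.29732588] [  2.76055739   3.52486168 -69.29732588] [[-1.     0.002 -0.001]
 [ 0.002  1.     0.   ]
 [ 0.001  0.    -1.   ]]
```

```bash
python3 -m crank '[[-0.045,0.01,0.2,0,0,0,-1],[0,0,0.3,0,0,0,-1],[0,0,0.2,0,0,0,-1],[0,0,0.1,0,0,0,-1],[0,0,0,0,0,0,-1],[0,0,0,0,0,0,-1]]'
python3 - <<'E'
from h import *
s=arm.get_state();im=arm.read_camera("wrist");cv2.imwrite("pics/wr5.png",im);g=cv2.cvtColor(im,6);sa=cv2.cvtColor(im,cv2.COLOR_BGR2HSV)[...,1]
print(s["tcp_pos"],proj("wrist",s["tcp_pos"]-[0,0,20],s),proj("wrist",(569.8,49.2,58),s))
print("cols",list(range(304,338,2)))
for v in range(194,224):print(v,g[v,304:338:2],sa[v,316:326:2])
E
```

```text
clock: 14.4
tcp_pos: [569.9, 50.5, 87.5]
orientation: [[-1.0, -0.001, -0.001], [-0.001, 1.0, 0.0], [0.001, 0.0, -1.0]]
ft_force: [0.2, -0.7, -0.5]
finger_gap: 0.269
gripper_force: 30.0
[569.92861822  50.45855049  87.52389996] (np.float64(320.6840753325883), np.float64(215.3823980718711)) (np.float64(319.13313620334674), np.float64(211.22766139862236))
cols [304, 306, 308, 310, 312, 314, 316, 318, 320, 322, 324, 326, 328, 330, 332, 334, 336]
194 [123 127 127 125 128 128 126 128 129 128 127 127 173 204 203 202 204] [115 114 113 115 115]
195 [125 124 126 127 124 125 128 126 125 127 126 125 169 204 202 201 200] [113 112 114 113 116]
196 [125 125 125 124 125 121 123 125 123 126 125 123 170 200 199 197 199] [114 111 116 112 113]
197 [124 123 121 123 123 125 126 121 124 125 122 121 166 196 197 197 196] [113 114 113 111 114]
198 [123 122 121 121 122 123 120 121 118 121 119 119 164 194 194 195 192] [116 113 115 114 116]
199 [119 120 119 119 121 117 113 109 106 113 117 120 161 193 190 189 190] [112 106 109 110 113]
200 [117 117 115 119 114 106  92  88  90  94 105 114 155 190 189 189 188] [ 92 
[... 1469 characters left out ...]
9 134 132 132 126 127 126 116 171 196 196 194] [41 40 38 40 40]
217 [121 119 108 111 130 133 132 135 131 129 127 123 121 165 197 198 196] [35 38 39 39 42]
218 [122 122 119 127 134 133 135 131 130 128 125 124 122 143 184 196 196] [36 35 37 38 40]
219 [121 122 126 131 133 134 131 133 130 126 126 124 120 123 153 191 197] [35 37 39 39 39]
220 [117 119 129 135 133 135 135 134 126 130 126 123 120 115 126 171 195] [36 36 35 34 39]
221 [120 122 131 133 132 132 133 132 130 127 123 123 120 117 112 149 189] [36 38 37 36 43]
222 [118 127 133 134 134 133 131 133 132 129 124 121 119 116 108 137 189] [37 36 37 34 39]
223 [123 129 131 133 131 132 133 132 129 129 125 124 119 115 113 127 185] [37 33 38 36 39]
```

```bash
python3 -m crank '[[0,-0.02,0.1,0,0,0,-1],[0,0,0.08,0,0,0,-1],[0,0,0.04,0,0,0,-1],[0,0,0,0,0,0,-1],[0,0,0,0,0,0,-1]]'
python3 -m crank '[[0,0,0.06,0,0,0,-1],[0,0,0.06,0,0,0,-1],[0,0,0,0,0,0,-1],[0,0,0,0,0,0,-1],[0,0,0,0,0,0,-1]]'
```

```text
clock: 14.87
tcp_pos: [570.2, 48.6, 77.2]
orientation: [[-1.0, 0.0, 0.0], [0.0, 1.0, 0.0], [-0.0, 0.0, -1.0]]
ft_force: [-0.4, -0.5, 0.8]
finger_gap: 0.267
gripper_force: 30.0
clock: 15.28
tcp_pos: [570.3, 48.7, 71.2]
orientation: [[-1.0, 0.0, 0.001], [0.0, 1.0, 0.0], [-0.001, 0.0, -1.0]]
ft_force: [0.2, 0.1, 2.5]
finger_gap: 0.266
gripper_force: 30.0
```

```bash
python3 -m crank '[[0,0,0.04,0,0,0,-1],[0,0,0.02,0,0,0,-1],[0,0,0,0,0,0,-1],[0,0,0,0,0,0,-1],[0,0,0,0,0,0,-1]]'
python3 -m crank '[[0,0,0,0,0,0,-1],[0,0,0,0,0,0,-1]]'
python3 - <<'E'
from h import *
F=[];Z=[]
for _ in range(10):
    im=arm.read_camera("wrist");s=arm.get_state();F.append(s["ft_force"]);Z.append(s["tcp_pos"])
print(np.mean(F,0),np.std(F,0),np.mean(Z,0))
g=cv2.cvtColor(im,6);sa=cv2.cvtColor(im,cv2.COLOR_BGR2HSV)[...,1]
print("pred mark",proj("wrist",(569.7,49.,58),s),"barrel bottom z if half in",72)
print("cols",list(range(300,342,2)))
for v in range(198,230):print(v,g[v,300:342:2],sa[v,316:326:2])
E
```

```text
clock: 15.7
tcp_pos: [570.3, 48.7, 68.1]
orientation: [[-1.0, 0.0, 0.0], [0.0, 1.0, 0.0], [-0.0, 0.0, -1.0]]
ft_force: [0.2, -1.1, 2.9]
finger_gap: 0.267
gripper_force: 30.0
clock: 15.87
tcp_pos: [570.2, 48.7, 68.0]
orientation: [[-1.0, 0.0, 0.0], [0.0, 1.0, 0.0], [-0.0, 0.0, -1.0]]
ft_force: [-0.5, -1.2, 2.1]
finger_gap: 0.269
gripper_force: 30.0
[ 0.4006834  -0.69995086  3.69008106] [0.48979764 0.39912682 0.52672272] [570.22037882  48.67817038  67.99821322]
pred mark (np.float64(321.13699157474093), np.float64(219.34881626753872)) barrel bottom z if half in 72
cols [300, 302, 304, 306, 308, 310, 312, 314, 316, 318, 320, 322, 324, 326, 328, 330, 332, 334, 336, 338, 340]
198 [116 117 119 122 121 125 123 122 121 122 121 123 122 121 123 125 124 125
 124 125 125] [117 116 115 114 114]
199 [119 118 121 124 123 126 125 126 127 127 126 126 126 127 127 129 130 128
 130 128 127] [113 116 116 115 115]
200 [120 121 121 128 127 127 128 130 125 126 127 128 125 126 126 127 127 127
 126 125 126] [115 115 116 114 115]
201 [123 121 124 125 129 126 127 127 127 128 127 128 125 126 127 128 127 127
 127
[... 2405 characters left out ...]
5 123 119 118 112 112
 118 117 118] [36 38 37 38 39]
224 [120 121 124 132 133 131 132 135 135 131 130 129 126 123 120 118 112 110
 117 119 117] [36 37 38 36 36]
225 [117 119 126 130 133 132 135 135 133 131 128 127 124 122 122 117 114 108
 112 120 117] [37 37 39 38 41]
226 [123 120 126 131 131 134 131 134 133 133 129 128 124 122 120 117 111 109
 112 122 122] [38 38 38 38 35]
227 [121 121 124 130 134 132 135 133 134 133 130 127 124 124 119 116 112 106
 112 121 120] [35 36 37 36 39]
228 [119 119 124 130 134 130 134 134 134 132 130 128 127 124 120 116 113 109
 110 117 121] [34 39 38 38 35]
229 [118 119 125 133 135 134 135 136 134 132 131 128 127 124 121 116 111 108
 108 116 118] [36 33 37 36 38]
```

The mean upward force is 3.7 N. Adding the marker's 0.83 N weight gives 4.5 N, so the tip is half-way in, and the marker is centred on the ring. I'm handing the job in.

```bash
python3 -c "
from workcell import arm
print(arm.job_done())"
```

```text
the job is handed in; nothing more can be done
None
```

I pressed the lid until it snapped past its catch, then drew the marker and handed the job in (result not returned) with it upright in the ring, its tip about half-way in by force (about 4.5 N); I did not recheck the other desk items afterwards.

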